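# Dial 4-7-2 on the decade box and enter it

## Robot

A 7-joint arm with a two-finger parallel gripper is mounted at the origin on the work surface. World frame = base frame: x ahead of the robot, y to its left, z up, the work surface at z = 0. Lengths are in m, angles in rad, forces in N, time in s.
With the tool pointing down it reaches from about 0.4 to 0.85 m from the base axis. Payload 4.5 kg.
Tool frame: the origin (TCP) lies midway between the tips of the shut fingers; the grasp point (between the pads) lies 19 mm behind it; z points along the fingers, y is the line along which they close (so a half turn about z gives the same grasp; the last joint's range is limited). The gripper opens to 85 mm and grips with 20 to 120 N. Pads are 22 mm wide; open, the fingers measure 114 mm over their backs; the gripper's body (76 mm by 85 mm) begins 54 mm behind the grasp point. The pads swing forward as they close: fully open they stand 13 mm farther back than shut.
Start: joints at [1.202, 0.689, -0.195, 1.565, 0.157, 0.902, -0.215], TCP at [0.245, -0.575, 0.231] pointing down, gripper open.
Joint ranges: [-3.01, 3.01], [-0.46, 2.08], [-1.47, 1.51], [0.13, 2.56], [-1, 4.14], [0.04, 2.09], [-2.66, 2.66]. Speed limits (rad/s): [2.57, 2.57, 3.14, 3.14, 3.14, 3.14, 3.14].

## Interface

Orientations are given as a unit quaternion [w, x, y, z].
In Python, from workcell import manip, vision gives the robot as it stands.
- The arm moves only by the shell command python3 -m creep 'ROWS' [FORCE]. ROWS is JSON, a list of rows, each an object of numbers: "jaw": the closure in counts, from 0 (fully open) to 255 (shut); "dx", "dy", "dz": the shift along the tool's x, y, z in cm; "turn": the turn about the tool's z in degrees. A call has 1 to 12 rows; each row shifts and turns the commanded pose from where the row before left it, along the tool's axes as they then stand; what a row does not reach is not made up. A row lasts 1/10 s, in which the tool goes at most 50 mm and 8.59 degrees, less where a joint would pass 70% of its speed; a pose out of reach is approached as far as the arm can. A call is refused whole if a number of a shift passes 5 or a number of a turn 8.59, either way. A call with a gripper value outside its range is refused whole. The fingers move at their own pace and stop on an object; FORCE is the grip in N (left out, the last holds). Time passes only in rows, so rows that do not move let the fingers close. It gives the time, the measured TCP pose, the force, the opening and the grip force at its end, in the units of the state.
- manip.observe(): the state, without advancing time (a new reading comes with each control period).
- vision.snapshot(name): name is "scene" or "top" or "wrist"; returns the picture (400x640x3 uint8, red, green, blue); there is no depth.
- vision.camera_model(name): a dict with "fx", "fy", "cx", "cy" (pixels), "rvec" (rotation vector, rad) and "tvec" (3), from world to camera coordinates, as OpenCV has them. Camera axes: x right, y down, z forward; pixel columns grow to the right and rows downward; lengths in m; the calibration is good to about 2 mm. The wrist camera is an equidistant fisheye: a pixel r from the principal point sees the ray r / f radians off the axis. A picture is of the moment at which its call begins: read the wrist's pose just before it. camera_model takes no time and is no camera call; for the wrist camera it gives the pose at the moment of the call.
- manip.sign_off(): hands the job in; it is judged then, once.
The state is a dict: "time": time; "joint_pos": joint angles; "joint_vel": joint speeds; "effort": joint torques, N m; "position": TCP position; "orientation": TCP orientation; "wrist_force": force on the tool from outside, world axes, zero at the start; "torque": the same for the moment, N m; "opening": opening from 0.0 (shut) to 1.0 (fully open); "grasp_force": force on a finger pad.
Only numpy, scipy, OpenCV 4.12 (cv2) and the standard library are available. Lean on these libraries where they do the work, as an engineer would, in place of code of your own. Each camera call takes 0.05 s, during which the arm holds its last target. There are 200 camera calls.

## Task

Set the decade box to 4-7-2: counted from the end away from the green button, the thumbwheels must show yellow, violet and red at the top, centred between the white index lines. The middle wheel is already right, so leave it alone; rub the other two round with a fingertip, gently (never more than about 20 N on the box), and only once the code stands, press the green button fully down and let it come up. Leave the other things on the bench where they are.

Things in the scene. Friction and masses are not known exactly. Their poses are not given: they have to be found in the camera images.
- box: grey decade resistance box, fixed: 130 mm (its x) x 230 (its y) x 60 high; origin at the centre of its underside, z up. Level top (fascia) at 60 mm. In a row along y, at x = 0: first wheel y = +80 mm, middle wheel +38, third wheel -4, green button -78 (black housing 44 mm wide, 12 high). Two binding posts 12 mm high at x = +52, y = +60 and +20.
- wheel_a (a joint): first wheel, farthest from the button: 50 mm in diameter, 20 wide, axle along the box's y. Rim fields 0 black, 1 brown, 2 red, 3 orange, 4 yellow, 5 green, 6 blue, 7 violet, 8 grey, 9 white. Value (rad): digit k is centred on top at k x 0.6283 (+- whole turns); grows as the top of the rim is pushed to the box's +x. Turns freely round (limits -9 and 16). Set it to 4, yellow: 2.513.
- wheel_b (a joint): middle wheel, like the first: already at 7, violet (4.398 rad); to be left alone.
- wheel_c (a joint): third wheel, nearest the button, like the first. Set it to 2, red: 1.257 rad (+- whole turns). The wheels have no clicks and stay where left. The rims are smooth and stiff to turn, about 2.6 N along the rim: only a fingertip pressed on the rim and drawn along turns them, by friction; too light a touch slips.
- index_a (a point): point on the fascia plane straight below the top of the first wheel (white index lines lie either side of it). The rim's top stands above it by an amount that differs from box to box, 6.5 to 13.5 mm, the same for all three wheels: it is not measured, so find it by touch.
- index_b (a point): the same point for the middle wheel.
- index_c (a point): the same point for the third wheel.
- enter (a joint): green push button, 28 mm in diameter: travel in m, 0 up, 0.006 fully down; a spring brings it up again. It takes about 5 N to push it fully down. Counts as pressed beyond 0.0045.
- enter_top (a point): centre of the top of the green button (moves with it)
- flux: white bottle with green cap, 60 mm in diameter, 130 mm high, loose; origin under its centre. Not to be moved.
- spool: copper wire spool with grey flanges, standing on end, 56 mm in diameter, 44 mm high, loose. Not to be moved.
- driver: blue screwdriver lying on the bench, loose. Not to be moved.
- board: green circuit board 70 x 100 mm lying flat, loose. Not to be moved.
- bin: blue open bin 100 x 140 x 50 mm, loose. Not to be moved.
- tape: yellow tape roll lying flat, 80 mm in diameter, 20 mm high, loose. Not to be moved.
- brush: small brush lying on the bench, loose. Not to be moved.

How it is judged:
By the outcome, as a careful person would: the job done as asked, in the order asked, and still so for the second after the job is handed in, with the robot touching nothing.
It also fails if it takes over 67 s, if anything falls off the work surface, if the arm or the gripper's body presses on something with over 40 N, if the wrist force passes 120 N, or if a joint passes its speed limit or range.

## Working session

There is one attempt and no reset: what is moved stays moved. The work goes in short steps, Python scripts to look and compute and a shell command to move; the robot and the scene stay as the last step left them, time stands still between calls to the robot, and variables do not carry over. Pictures are saved under pics/ and viewed, at most 10 in all, crops included, and the job is handed in when it is done.

```bash
mkdir -p pics; ls; python3 - <<'E'
from workcell import manip, vision
import cv2
s=manip.observe(); print(s)
for n in("scene","top"):
    cv2.imwrite(f"pics/{n}0.png",vision.snapshot(n)[:,:,::-1]); print(n,vision.camera_model(n))
E
```

```text
pics
{'time': 0.0, 'joint_pos': array([ 1.20179603,  0.68997863, -0.194529  ,  1.56637284,  0.15732705,
        0.90247059, -0.21513843]), 'joint_vel': array([-0.00017678, -0.00230885,  0.00102691, -0.00094985,  0.00068493,
        0.00033285,  0.00091594]), 'effort': array([-6.62937737e-05, -5.39607811e+01, -1.26661979e+00, -1.58543694e+01,
        9.04190732e-03,  9.58170887e-03, -2.98270857e-05]), 'position': array([ 0.24469698, -0.57439763,  0.23048008]), 'orientation': array([-8.81328955e-04,  9.79779248e-01,  2.00079447e-01, -2.52754892e-04]), 'wrist_force': array([1.34890242, 0.2391137 , 0.44455135]), 'torque': array([0.0098622 , 0.00587008, 0.02992431]), 'grasp_force': 0.0, 'opening': 1.000133531889847}
scene {'fx': 364.9512749285435, 'fy': 364.9512749285435, 'cx': 323.51235792789197, 'cy': 197.94214423171525, 'rvec': array([ 0.9581855 ,  2.56251549, -0.95202223]), 'tvec': array([ 0.46084514, -0.25078948,  1.4708189 ])}
top {'fx': 414.33457691888054, 'fy': 414.33457691888054, 'cx': 314.37556195555504, 'cy': 200.3940038055565, 'rvec': array([ 2.20525043, -2.14728769,  0.07931796]), 'tvec': array([-0.01549234,  0.60181233,  1.37427577])}
```

View pics/scene0.png

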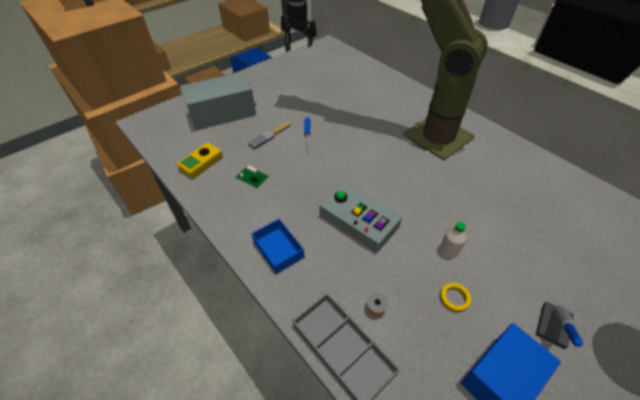

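View pics/top0.png

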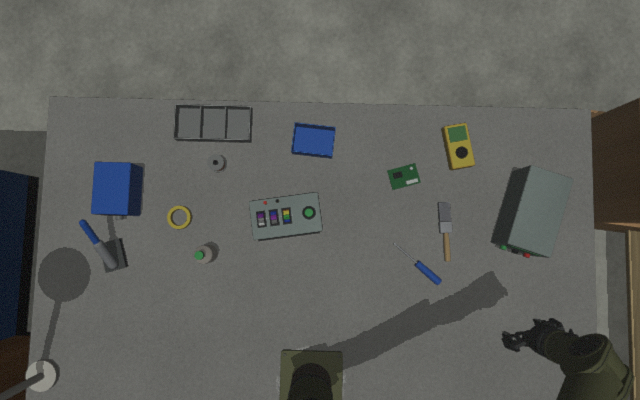

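The top view shows the box centred near (286,216), with its +x up in the image. The button is at (309,213), the wheels at (261..287, 217) and the posts at (265,203) and (278,201). I'll enlarge it.

```bash
python3 - <<'E'
import cv2
a=cv2.imread("pics/top0.png")[180:250,240:335]
cv2.imwrite("pics/c1.png",cv2.resize(a,None,fx=8,fy=8,interpolation=cv2.INTER_CUBIC))
E
```

```text
(no output)
```

View pics/c1.png

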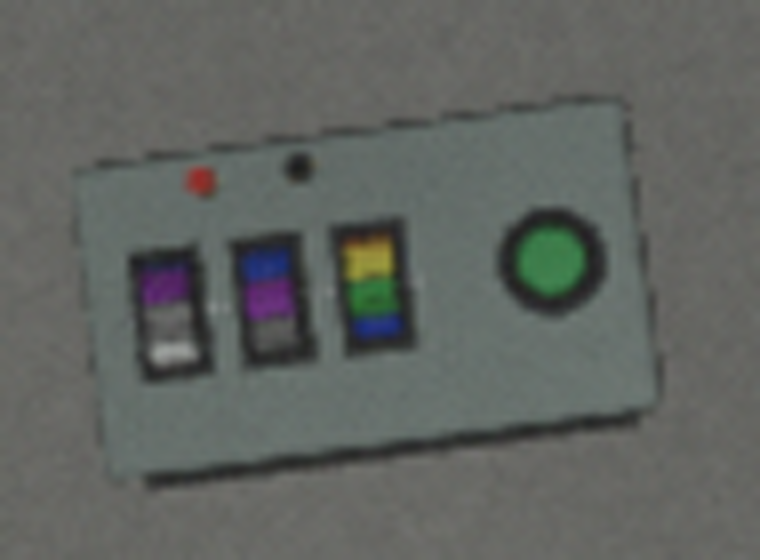

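The enlarged crop shows the fascia corners at (75,172), (622,98), (658,408) and (110,478). The posts are at (201,181) and (299,167), and the housing at (552,261). Wheel A shows about 8 (grey), B shows 7, and C shows about 4.7 (yellow/green).

```bash
cat > h.py <<'E'
import numpy as np, cv2
from scipy.optimize import least_squares
from scipy.spatial.transform import Rotation as R
from workcell import manip, vision
def proj(m,P):
    K=np.array([[m['fx'],0,m['cx']],[0,m['fy'],m['cy']],[0,0,1]])
    return cv2.projectPoints(np.float64(P),m['rvec'],m['tvec'],K,None)[0][:,0]
def box(p,P):
    c,s=np.cos(p[2]),np.sin(p[2]); P=np.float64(P)
    return np.c_[p[0]+c*P[:,0]-s*P[:,1],p[1]+s*P[:,0]+c*P[:,1],P[:,2]]
E
python3 - <<'E'
from h import *
m=vision.camera_model("top")
px=np.array([(75,172),(622,98),(658,408),(110,478),(201,181),(299,167),(552,261)])/8.+[240,180]-.44
P=np.array([(65,115,60),(65,-115,60),(-65,-115,60),(-65,115,60),(52,60,72),(52,20,72),(0,-78,72)])/1e3
f=lambda p:(proj(m,box(p,P))-px).ravel()
r=least_squares(f,[.6,0,0]); print(r.x,np.degrees(r.x[2])); print(r.fun.reshape(-1,2).round(2))
p=r.x; print(box(p,[(0,.08,.07),(0,-.004,.07),(0,-.078,.075)]))
s=manip.observe(); q=s['orientation'];M=R.from_quat(np.r_[q[1:],q[0]]).as_matrix(); print(M.round(3))
E
```

```text
[0.54656307 0.09433829 0.15632183] 8.956581302846917
[[-0.75 -0.51]
 [ 0.15 -0.28]
 [ 0.8   0.21]
 [-0.5   0.57]
 [ 0.09 -0.17]
 [ 0.   -0.  ]
 [ 0.21  0.16]]
[[0.53410819 0.17336282 0.07      ]
 [0.54718581 0.09038706 0.07      ]
 [0.55870657 0.01728938 0.075     ]]
[[ 0.92   0.392 -0.001]
 [ 0.392 -0.92   0.001]
 [-0.    -0.002 -1.   ]]
```

```bash
cat >> h.py <<'E'
def tool(d):
    q=manip.observe()['orientation'];return (R.from_quat(np.r_[q[1:],q[0]]).inv().apply(d)*100).round(2)
def yaw():
    q=manip.observe()['orientation'];M=R.from_quat(np.r_[q[1:],q[0]]).as_matrix();return np.degrees(np.arctan2(M[1,0],M[0,0])),M[:,2]
E
python3 -m creep '[{"jaw":255,"turn":7.05},{"jaw":255,"turn":7.05},{"jaw":255},{"jaw":255}]' 30
python3 - <<'E'
from h import *
s=manip.observe(); print(yaw(), tool(np.array([.547,.09,.22])-s['position']))
E
```

```text
(np.float64(23.084717512053672), array([-7.81056296e-04,  1.45785652e-03, -9.99998632e-01])) [ 53.86 -49.27   1.13]invalid input at $[0]: expected keys jaw, dx, dy, dz, turn
```

```bash
python3 -m creep '[{"jaw":255,"dx":0,"dy":0,"dz":0,"turn":7.05},{"jaw":255,"dx":0,"dy":0,"dz":0,"turn":7.05},{"jaw":255,"dx":0,"dy":0,"dz":0,"turn":0},{"jaw":255,"dx":0,"dy":0,"dz":0,"turn":0}]' 30
python3 - <<'E'
from h import *
s=manip.observe(); print(yaw(), tool(np.array([.547,.09,.22])-s['position']))
E
```

```text
time: 0.5
position: [0.245, -0.5747, 0.231]
orientation: [-0.0, 0.997, 0.08, -0.0]
wrist_force: [0.5, 0.5, 0.4]
opening: 0.329
grasp_force: 0.0
(np.float64(9.157170010928093), array([-4.62878774e-04,  4.92247770e-04, -9.99999772e-01])) [ 40.39 -60.82   1.12]
```

```bash
python3 -m creep '[{"jaw":255,"dx":2.6,"dy":-4,"dz":0,"turn":0},{"jaw":255,"dx":2.6,"dy":-4,"dz":0,"turn":0},{"jaw":255,"dx":2.6,"dy":-4,"dz":0,"turn":0},{"jaw":255,"dx":2.6,"dy":-4,"dz":0,"turn":0},{"jaw":255,"dx":2.6,"dy":-4,"dz":0,"turn":0},{"jaw":255,"dx":2.6,"dy":-4,"dz":0,"turn":0},{"jaw":255,"dx":2.6,"dy":-4,"dz":0,"turn":0},{"jaw":255,"dx":2.6,"dy":-4,"dz":0,"turn":0},{"jaw":255,"dx":2.6,"dy":-4,"dz":0,"turn":0},{"jaw":255,"dx":2.6,"dy":-4,"dz":0,"turn":0},{"jaw":255,"dx":2.6,"dy":-4,"dz":0,"turn":0},{"jaw":255,"dx":0,"dy":0,"dz":0,"turn":0}]'
python3 - <<'E'
from h import *
s=manip.observe(); print(s['opening'],yaw(), tool(np.array([.547,.09,.22])-s['position']))
E
```

```text
time: 1.7
position: [0.4624, -0.0875, 0.2315]
orientation: [-0.002, 0.996, 0.086, 0.002]
wrist_force: [-0.3, -0.5, -0.4]
opening: -0.002
grasp_force: 0.0
-0.0020813496986774823 (np.float64(9.894789172281897), array([ 0.00373808,  0.00437189, -0.99998346])) [ 11.37 -16.03   1.26]
```

```bash
python3 -m creep '[{"jaw":255,"dx":2.8,"dy":-4,"dz":0.3,"turn":0},{"jaw":255,"dx":2.8,"dy":-4,"dz":0.3,"turn":0},{"jaw":255,"dx":2.8,"dy":-4,"dz":0.3,"turn":0},{"jaw":255,"dx":2.8,"dy":-4,"dz":0.3,"turn":0.6},{"jaw":255,"dx":0,"dy":0,"dz":0,"turn":0},{"jaw":255,"dx":0,"dy":0,"dz":0,"turn":0}]'
python3 - <<'E'
from h import *
s=manip.observe(); print(s['position'],yaw()); m=vision.camera_model("wrist"); print(m)
cv2.imwrite("pics/w1.png",vision.snapshot("wrist")[:,:,::-1])
E
```

```text
time: 2.3
position: [0.5444, 0.0807, 0.2189]
orientation: [-0.0, 0.997, 0.075, -0.0]
wrist_force: [-0.1, -1.1, -0.2]
opening: 0.002
grasp_force: 0.0
[0.54444948 0.0807481  0.21888697] (np.float64(8.63916506440688), array([-5.88802020e-04,  8.22649178e-06, -9.99999827e-01]))
{'fx': 309.70691628693146, 'fy': 309.70691628693146, 'cx': 321.17056219934307, 'cy': 201.46918450937366, 'rvec': array([-2.19669291,  1.88868612,  0.28687871]), 'tvec': array([-0.00235132,  0.49089039,  0.53272118])}
```

View pics/w1.png

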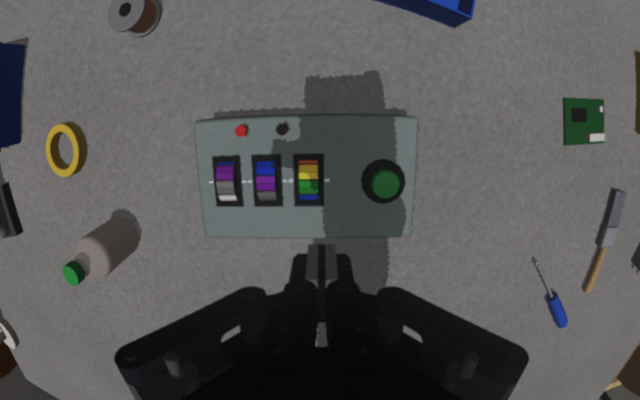

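The wrist view shows the box spanning (195..418, 118..237), with the wheels at (228,181), (265,181) and (308,181) and the button at (384,183). I'll crop in to refine the pose and wheel angles.

```bash
python3 - <<'E'
import cv2
a=cv2.imread("pics/w1.png")[108:242,192:422]
cv2.imwrite("pics/w1c.png",cv2.resize(a,None,fx=3.45,fy=3.45,interpolation=cv2.INTER_CUBIC)); print(a.shape)
a=cv2.imread("pics/w1.png")[145:215,205:335]
cv2.imwrite("pics/w1d.png",cv2.resize(a,None,fx=6,fy=6,interpolation=cv2.INTER_CUBIC))
E
```

```text
(134, 230, 3)
```

View pics/w1d.png

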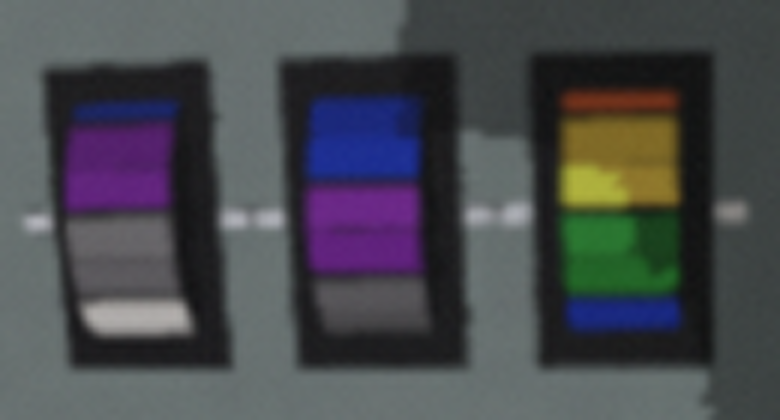

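View pics/w1c.png

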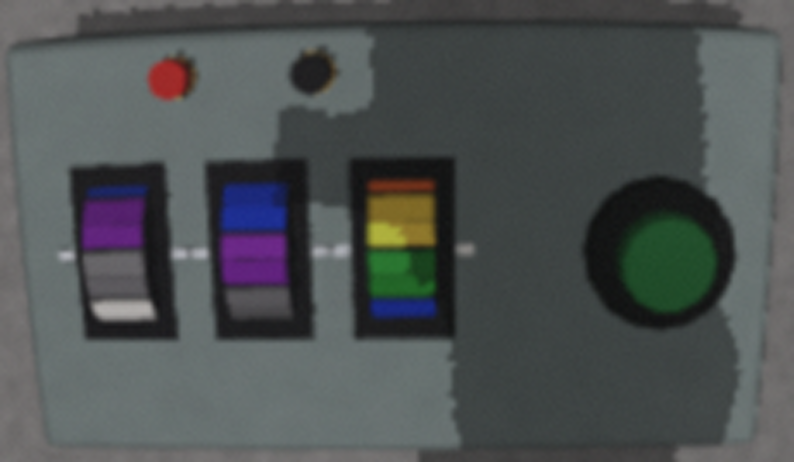

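The crops show these field boundaries:
- **A:** rows 121, 213 and 300.
- **B:** rows 183 and 275.
- **C:** rows 115, 209 and 296.

I'll fit the box pose, wheel height and wheel angles together.

```bash
cat >> h.py <<'E'
def wproj(m,P):
    X=np.float64(P)@cv2.Rodrigues(m['rvec'])[0].T+m['tvec']
    r=np.hypot(X[:,0],X[:,1]);t=np.arctan2(r,X[:,2])
    return np.c_[m['fx']*t*X[:,0]/r+m['cx'],m['fy']*t*X[:,1]/r+m['cy']]
def rim(y,k,phi,h):
    t=(k+.5)*.62832-phi
    return [-.025*np.sin(t),y,.035+h+.025*np.cos(t)]
E
python3 - <<'E'
from h import *
m=vision.camera_model("wrist")
a=np.array([(10,45),(777,35),(750,440),(47,445),(168,78),(312,72),(660,252)])/3.45+[192,108]-.36
P=np.array([(65,115,60),(65,-115,60),(-65,-115,60),(-65,115,60),(52,60,72),(52,20,72),(0,-78,72)])/1e3
w=np.array([(123,121),(122,213),(132,300),(363,183),(363,275),(620,115),(620,209),(622,296)])/6+[205,145]-.42
def f(v):
    p,h,A,C=v[:3],v[3],v[4],v[5]
    Q=[rim(.08,k,A,h) for k in(6,7,8)]+[rim(.038,k,4.398,h) for k in(6,7)]+[rim(-.004,k,C,h) for k in(3,4,5)]
    return (wproj(m,box(p,np.vstack([P,Q])))-np.vstack([a,w])).ravel()
r=least_squares(f,[.5466,.0943,.156,.01,4.9,3],x_scale=[.01,.01,.1,.01,1,1],loss='soft_l1')
v=r.x;print(v,v[4:]/.62832,np.degrees(v[2]));print(f(v).reshape(-1,2).round(1))
print(box(v[:3],[(0,.08,.07),(0,-.004,.07),(0,-.078,.075)]))
E
```

```text
[0.54735969 0.09567171 0.15539205 0.01158257 4.84649894 2.93268364] [7.71342459 4.66750007] 8.903308805450047
[[-2.8 -0.7]
 [ 2.5 -1.7]
 [ 2.2  1.8]
 [-1.1  1.3]
 [-0.2  0.1]
 [-0.6  0.3]
 [ 1.   1.2]
 [-0.2  0.4]
 [-0.8  0.1]
 [-0.4 -0.5]
 [-0.1 -0.4]
 [ 0.7 -0.4]
 [ 0.1  0.1]
 [ 0.1  0.1]
 [ 0.2 -0.3]]
[[0.53497829 0.17470779 0.07      ]
 [0.54797876 0.09171991 0.07      ]
 [0.55943155 0.01861154 0.075     ]]
```

```bash
cat >> h.py <<'E'
BP=[.54736,.09567,.1554]
def go(x,y,z):
    s=manip.observe();print('tool cm',tool(box(BP,[(x,y,z)])[0]-s['position']),'F',s['wrist_force'].round(1),'z',s['position'][2].round(4))
def where():
    s=manip.observe();d=s['position']-[BP[0],BP[1],0];c,n=np.cos(BP[2]),np.sin(BP[2])
    print('box mm',(1e3*np.array([c*d[0]+n*d[1],-n*d[0]+c*d[1],d[2]])).round(1),'F',s['wrist_force'].round(1))
E
python3 -c "
from h import *
go(.009,-.004,.080)"
```

```text
tool cm [ 1.49 -1.24 13.9 ] F [-0.2 -0.8 -0.6] z 0.219
```

```bash
python3 -m creep '[{"jaw":255,"dx":0.5,"dy":-0.4,"dz":3,"turn":0},{"jaw":255,"dx":0.5,"dy":-0.4,"dz":4,"turn":0},{"jaw":255,"dx":0.5,"dy":-0.4,"dz":4,"turn":0},{"jaw":255,"dx":0,"dy":0,"dz":2,"turn":0},{"jaw":255,"dx":0,"dy":0,"dz":0.6,"turn":0},{"jaw":255,"dx":0,"dy":0,"dz":0,"turn":0},{"jaw":255,"dx":0,"dy":0,"dz":0,"turn":0}]' | grep -E "time|force|pos"
python3 -c "
from h import *
where();go(.009,-.004,.080)"
for i in 1 2 3 4; do echo; done
```

```text
time: 3.05
position: [0.5584, 0.0928, 0.0846]
wrist_force: [0.3, -1.0, -0.3]
grasp_force: 0.0
box mm [10.4 -4.5 84.6] F [ 0.3 -1.  -0.3]
tool cm [-0.15 -0.05  0.46] F [ 0.3 -1.  -0.3] z 0.0846
```

```bash
S='python3 -m creep'
python3 -m creep '[{"jaw":255,"dx":-0.1,"dy":0,"dz":0.5,"turn":0},{"jaw":255,"dx":0,"dy":0,"dz":0.4,"turn":0},{"jaw":255,"dx":0,"dy":0,"dz":0,"turn":0}]' | grep -E "wrist|pos"
python3 -m creep '[{"jaw":255,"dx":0,"dy":0,"dz":0.1,"turn":0},{"jaw":255,"dx":0,"dy":0,"dz":0,"turn":0}]' | grep -E "wrist|pos"
python3 -m creep '[{"jaw":255,"dx":0,"dy":0,"dz":0.1,"turn":0},{"jaw":255,"dx":0,"dy":0,"dz":0,"turn":0}]' | grep -E "wrist|pos"
python3 -m creep '[{"jaw":255,"dx":0,"dy":0,"dz":0.1,"turn":0},{"jaw":255,"dx":0,"dy":0,"dz":0,"turn":0}]' | grep -E "wrist|pos"
```

```text
position: [0.5564, 0.0936, 0.0743]
wrist_force: [-0.5, -0.2, -0.2]
position: [0.5566, 0.0938, 0.0733]
wrist_force: [0.0, -0.2, -0.1]
position: [0.5566, 0.0937, 0.0722]
wrist_force: [0.1, 0.3, 0.5]
position: [0.5565, 0.0937, 0.0712]
wrist_force: [-0.9, 0.1, -0.8]
```

```bash
python3 -m creep '[{"jaw":255,"dx":0,"dy":0,"dz":0.05,"turn":0},{"jaw":255,"dx":0,"dy":0,"dz":0,"turn":0}]' | grep -E "wrist|pos"
python3 -m creep '[{"jaw":255,"dx":0,"dy":0,"dz":0.05,"turn":0},{"jaw":255,"dx":0,"dy":0,"dz":0,"turn":0}]' | grep -E "wrist|pos"
```

```text
position: [0.5566, 0.0937, 0.0709]
wrist_force: [0.0, -0.5, 1.2]
position: [0.5567, 0.0937, 0.0707]
wrist_force: [-0.3, -1.2, 4.8]
```

```bash
python3 -m creep '[{"jaw":255,"dx":0,"dy":0,"dz":0.05,"turn":0},{"jaw":255,"dx":0,"dy":0,"dz":0,"turn":0}]' | grep -E "wrist|pos"
python3 -m creep '[{"jaw":255,"dx":0,"dy":0,"dz":0.05,"turn":0},{"jaw":255,"dx":0,"dy":0,"dz":0,"turn":0}]' | grep -E "wrist|pos"
```

```text
position: [0.5568, 0.0937, 0.0706]
wrist_force: [-1.0, -0.6, 7.7]
position: [0.5572, 0.0937, 0.0704]
wrist_force: [-1.8, -0.3, 9.4]
```

Contact is at z ≈ 70.9 mm, with about 6 N/mm of stiffness. I'm now stroking toward −x.

```bash
python3 -m creep '[{"jaw":255,"dx":-0.2,"dy":0,"dz":0,"turn":0},{"jaw":255,"dx":-0.2,"dy":0,"dz":0,"turn":0},{"jaw":255,"dx":-0.2,"dy":0,"dz":0,"turn":0}]' | grep -E "wrist|pos"
python3 -c "
from h import *
where()"
python3 -m creep '[{"jaw":255,"dx":-0.2,"dy":0,"dz":0,"turn":0},{"jaw":255,"dx":-0.2,"dy":0,"dz":0,"turn":0},{"jaw":255,"dx":-0.2,"dy":0,"dz":0,"turn":0}]' | grep -E "wrist|pos"
python3 -c "
from h import *
where()
cv2.imwrite('pics/w2.png',vision.snapshot('wrist')[:,:,::-1])
"
```

```text
position: [0.5543, 0.0933, 0.0708]
wrist_force: [3.5, -0.3, 7.3]
box mm [ 6.5 -3.4 70.8] F [ 3.5 -0.3  7.3]
position: [0.5482, 0.0923, 0.0708]
wrist_force: [2.9, -0.3, 7.8]
box mm [ 0.3 -3.4 70.8] F [ 2.9 -0.3  7.8]
```

```bash
python3 -m creep '[{"jaw":255,"dx":-0.2,"dy":0,"dz":0,"turn":0},{"jaw":255,"dx":-0.2,"dy":0,"dz":0,"turn":0},{"jaw":255,"dx":-0.2,"dy":0,"dz":0,"turn":0},{"jaw":255,"dx":-0.2,"dy":0,"dz":0,"turn":0},{"jaw":255,"dx":0,"dy":0,"dz":0,"turn":0}]' | grep -E "wrist|pos"
python3 -c "
from h import *
where()
"
python3 -m creep '[{"jaw":255,"dx":0,"dy":0,"dz":-0.5,"turn":0},{"jaw":255,"dx":0.6,"dy":0,"dz":-0.5,"turn":0},{"jaw":255,"dx":0.7,"dy":0,"dz":0,"turn":0},{"jaw":255,"dx":0.6,"dy":0,"dz":0,"turn":0},{"jaw":255,"dx":0,"dy":0,"dz":0,"turn":0},{"jaw":255,"dx":0,"dy":0,"dz":0,"turn":0}]' | grep -E "wrist|pos"
python3 -c "
from h import *
where()
cv2.imwrite('pics/w3.png',vision.snapshot('wrist')[:,:,::-1])
import pickle;pickle.dump(vision.camera_model('wrist'),open('m3.pkl','wb'))
a=cv2.imread('pics/w3.png')
print([wproj(vision.camera_model('wrist'),box(BP,[(0,y,.071)])).round(0) for y in (.08,.038,-.004)])
"
```

```text
position: [0.5397, 0.0909, 0.0706]
wrist_force: [2.0, -0.7, 7.8]
box mm [-8.3 -3.5 70.6] F [ 2.  -0.7  7.8]
position: [0.5554, 0.0935, 0.0789]
wrist_force: [-0.3, -0.5, 0.1]
box mm [ 7.6 -3.4 78.9] F [-0.3 -0.5  0.1]
[array([[181., 262.]]), array([[248., 265.]]), array([[322., 266.]])]
```

```bash
python3 -m creep '[{"jaw":255,"dx":0.1,"dy":0,"dz":0.5,"turn":0},{"jaw":255,"dx":0,"dy":0,"dz":0.3,"turn":0},{"jaw":255,"dx":0,"dy":0,"dz":0.1,"turn":0},{"jaw":255,"dx":0,"dy":0,"dz":0.1,"turn":0},{"jaw":255,"dx":0,"dy":0,"dz":0,"turn":0}]' | grep -E "wrist|pos"
python3 -c "
from h import *
where()
"
python3 -m creep '[{"jaw":255,"dx":-0.2,"dy":0,"dz":0,"turn":0},{"jaw":255,"dx":-0.2,"dy":0,"dz":0,"turn":0},{"jaw":255,"dx":-0.2,"dy":0,"dz":0,"turn":0},{"jaw":255,"dx":-0.2,"dy":0,"dz":0,"turn":0},{"jaw":255,"dx":-0.2,"dy":0,"dz":0,"turn":0},{"jaw":255,"dx":-0.2,"dy":0,"dz":0,"turn":0},{"jaw":255,"dx":-0.2,"dy":0,"dz":0,"turn":0},{"jaw":255,"dx":-0.2,"dy":0,"dz":0,"turn":0},{"jaw":255,"dx":0,"dy":0,"dz":0,"turn":0}]' | grep -E "wrist|pos"
python3 -c "
from h import *
where()
"
```

```text
position: [0.5574, 0.0938, 0.0704]
wrist_force: [-0.7, 0.7, 9.9]
box mm [ 9.6 -3.4 70.4] F [-0.7  0.7  9.9]
position: [0.5437, 0.0917, 0.0707]
wrist_force: [2.0, -1.0, 9.1]
box mm [-4.2 -3.4 70.7] F [ 2.  -1.   9.1]
```

```bash
python3 -m creep '[{"jaw":255,"dx":-0.2,"dy":0,"dz":0,"turn":0},{"jaw":255,"dx":-0.2,"dy":0,"dz":0,"turn":0},{"jaw":255,"dx":0,"dy":0,"dz":0,"turn":0}]' | grep -E "wrist|pos"
python3 -m creep '[{"jaw":255,"dx":0,"dy":0,"dz":-1,"turn":0},{"jaw":255,"dx":-1,"dy":-1.5,"dz":-4,"turn":0},{"jaw":255,"dx":-1,"dy":-1.5,"dz":-3,"turn":0},{"jaw":255,"dx":0,"dy":0,"dz":0,"turn":0},{"jaw":255,"dx":0,"dy":0,"dz":0,"turn":0},{"jaw":255,"dx":0,"dy":0,"dz":0,"turn":0}]' | grep -E "wrist|pos"
cat > look.py <<'E'
# rectify: resample the camera picture over rim angle (rows) and box y (columns)
from h import *
import sys
m=vision.camera_model("wrist");I=vision.snapshot("wrist")[:,:,::-1]; cv2.imwrite(f"pics/{sys.argv[1]}.png",I)
where(); h=.0109
for n,y in(("A",.08),("B",.038),("C",-.004)):
    t=np.radians(np.arange(-60,60.1,1)); cols=[]
    for dy in np.linspace(-.006,.006,7):
        q=wproj(m,box(BP,np.c_[-.025*np.sin(t),t*0+y+dy,.035+h+.025*np.cos(t)])).astype(np.float32)
        cols.append(cv2.remap(I,q[:,:1],q[:,1:],cv2.INTER_LINEAR)[:,0].astype(float))
    c=np.mean(cols,0); g=np.abs(np.diff(cv2.GaussianBlur(c,(1,5),0),axis=0)).sum(1)
    pk=[i for i in range(4,116) if g[i]==g[i-4:i+5].max() and g[i]>8]
    print(n,[(i-59.5,g[i].round(0),c[min(i+10,120)].astype(int).tolist()) for i in pk])
E
python3 look.py w4
```

```text
position: [0.5396, 0.091, 0.0706]
wrist_force: [2.7, -0.1, 8.3]
position: [0.5122, 0.1167, 0.1486]
wrist_force: [0.2, -0.6, -0.5]
box mm [-31.5  26.1 148.3] F [ 0.4  0.2 -0.6]
A [(-54.5, np.float64(14.0), [69, 31, 48]), (-43.5, np.float64(19.0), [114, 34, 89]), (-25.5, np.float64(10.0), [131, 38, 102]), (-10.5, np.float64(30.0), [90, 87, 89]), (29.5, np.float64(46.0), [149, 151, 153]), (53.5, np.float64(28.0), [49, 48, 49])]
B [(-54.5, np.float64(11.0), [90, 31, 22]), (-16.5, np.float64(18.0), [86, 27, 67]), (-2.5, np.float64(8.0), [77, 24, 60]), (16.5, np.float64(15.0), [56, 53, 54])]
C [(-36.5, np.float64(15.0), [22, 21, 102]), (0.5, np.float64(24.0), [28, 57, 133]), (31.5, np.float64(12.0), [30, 81, 99]), (38.5, np.float64(14.0), [30, 83, 102]), (54.5, np.float64(12.0), [21, 34, 40])]
```

Wheel C is at about 2.49, so it needs another 7.7 mm of rim travel. B reads centred.

```bash
python3 -m creep '[{"jaw":255,"dx":1.2,"dy":1.0,"dz":2,"turn":0},{"jaw":255,"dx":1.2,"dy":1.0,"dz":2,"turn":0},{"jaw":255,"dx":1.2,"dy":1,"dz":2,"turn":0},{"jaw":255,"dx":0,"dy":0,"dz":1,"turn":0},{"jaw":255,"dx":0,"dy":0,"dz":0.6,"turn":0},{"jaw":255,"dx":0,"dy":0,"dz":0,"turn":0},{"jaw":255,"dx":0,"dy":0,"dz":0,"turn":0}]' | grep -E "wrist|pos"
python3 -c "
from h import *
where();go(.005,-.004,.0709)
"
```

```text
position: [0.5521, 0.0938, 0.0736]
wrist_force: [0.5, -1.0, -0.6]
box mm [ 4.4 -2.6 73.6] F [ 0.5 -1.  -0.6]
tool cm [0.06 0.14 0.27] F [ 0.5 -1.  -0.6] z 0.0736
```

```bash
python3 -m creep '[{"jaw":255,"dx":0,"dy":0.1,"dz":0.2,"turn":0},{"jaw":255,"dx":0,"dy":0,"dz":0.1,"turn":0},{"jaw":255,"dx":0,"dy":0,"dz":0.1,"turn":0},{"jaw":255,"dx":0,"dy":0,"dz":0,"turn":0}]' | grep -E "wrist|pos"
python3 -c "
from h import *
where()
"
```

```text
position: [0.553, 0.0922, 0.0707]
wrist_force: [-2.0, -0.1, 10.0]
box mm [ 5.1 -4.3 70.7] F [-2.  -0.1 10. ]
```

```bash
python3 -m creep '[{"jaw":255,"dx":-0.2,"dy":0,"dz":0,"turn":0},{"jaw":255,"dx":-0.2,"dy":0,"dz":0,"turn":0},{"jaw":255,"dx":-0.2,"dy":0,"dz":0,"turn":0},{"jaw":255,"dx":-0.2,"dy":0,"dz":0,"turn":0},{"jaw":255,"dx":-0.2,"dy":0,"dz":0,"turn":0},{"jaw":255,"dx":0,"dy":0,"dz":0,"turn":0},{"jaw":255,"dx":0,"dy":0,"dz":0,"turn":0}]' | grep -E "wrist|pos"
python3 -c "
from h import *
where()
"
```

```text
position: [0.5454, 0.091, 0.0707]
wrist_force: [2.3, -0.6, 6.0]
box mm [-2.6 -4.3 70.7] F [ 2.3 -0.6  6. ]
```

```bash
python3 -m creep '[{"jaw":255,"dx":-0.05,"dy":0,"dz":0,"turn":0},{"jaw":255,"dx":0,"dy":0,"dz":0,"turn":0},{"jaw":255,"dx":0,"dy":0,"dz":-0.3,"turn":0},{"jaw":255,"dx":0,"dy":0,"dz":-1,"turn":0},{"jaw":255,"dx":-1,"dy":-1.5,"dz":-4,"turn":0},{"jaw":255,"dx":-1,"dy":-1.5,"dz":-3,"turn":0},{"jaw":255,"dx":0,"dy":0,"dz":0,"turn":0},{"jaw":255,"dx":0,"dy":0,"dz":0,"turn":0},{"jaw":255,"dx":0,"dy":0,"dz":0,"turn":0}]' | grep -E "wrist|pos|time"
python3 look.py w5
```

```text
time: 11.6
position: [0.5178, 0.1165, 0.1517]
wrist_force: [-0.3, -0.6, -0.3]
box mm [-26.   25.  151.4] F [-0.2 -0.4 -0.7]
A [(-54.5, np.float64(13.0), [73, 32, 49]), (-43.5, np.float64(18.0), [114, 34, 88]), (-6.5, np.float64(29.0), [95, 91, 94]), (8.5, np.float64(10.0), [82, 79, 81]), (29.5, np.float64(50.0), [173, 175, 178]), (51.5, np.float64(26.0), [61, 59, 60])]
B [(-54.5, np.float64(12.0), [90, 31, 21]), (-16.5, np.float64(20.0), [86, 27, 67]), (16.5, np.float64(14.0), [55, 53, 54])]
C [(-18.5, np.float64(19.0), [24, 24, 111]), (18.5, np.float64(21.0), [26, 51, 119]), (51.5, np.float64(8.0), [19, 21, 30])]
```

C is centred at ±18.5°. Next is wheel A, which needs about 58 mm.

```bash
python3 -m creep '[{"jaw":255,"dx":1.2,"dy":-1.9,"dz":0,"turn":0},{"jaw":255,"dx":1.2,"dy":-1.8,"dz":2,"turn":0},{"jaw":255,"dx":1.2,"dy":-1.8,"dz":2,"turn":0},{"jaw":255,"dx":0,"dy":0,"dz":2,"turn":0},{"jaw":255,"dx":0,"dy":0,"dz":1.2,"turn":0},{"jaw":255,"dx":0,"dy":0,"dz":0.5,"turn":0},{"jaw":255,"dx":0,"dy":0,"dz":0,"turn":0},{"jaw":255,"dx":0,"dy":0,"dz":0,"turn":0}]' | grep -E "wrist|pos"
python3 -c "
from h import *
where();go(.009,.08,.0709);print(yaw())
"
```

```text
position: [0.5462, 0.1764, 0.0758]
wrist_force: [-0.7, -0.0, 0.9]
box mm [11.4 79.9 75.8] F [-0.7 -0.   0.9]
tool cm [-0.24 -0.01  0.49] F [-0.7 -0.   0.9] z 0.0758
(np.float64(8.319913823718542), array([ 6.89222692e-04, -1.94869243e-04, -9.99999743e-01]))
```

```bash
python3 -m creep '[{"jaw":255,"dx":-0.2,"dy":0,"dz":0.3,"turn":0},{"jaw":255,"dx":0,"dy":0,"dz":0.1,"turn":0},{"jaw":255,"dx":0,"dy":0,"dz":0.1,"turn":0},{"jaw":255,"dx":0,"dy":0,"dz":0.1,"turn":0},{"jaw":255,"dx":0,"dy":0,"dz":0,"turn":0}]' | grep -E "wrist|pos"
python3 -c "
from h import *
where()
"
```

```text
position: [0.5445, 0.1768, 0.0704]
wrist_force: [-0.6, -0.7, 8.1]
box mm [ 9.8 80.6 70.4] F [-0.6 -0.7  8.1]
```

```bash
python3 -m creep '[{"jaw":255,"dx":-0.2,"dy":0,"dz":0,"turn":0},{"jaw":255,"dx":-0.2,"dy":0,"dz":0,"turn":0},{"jaw":255,"dx":-0.2,"dy":0,"dz":0,"turn":0},{"jaw":255,"dx":-0.2,"dy":0,"dz":0,"turn":0},{"jaw":255,"dx":-0.2,"dy":0,"dz":0,"turn":0},{"jaw":255,"dx":-0.2,"dy":0,"dz":0,"turn":0},{"jaw":255,"dx":-0.2,"dy":0,"dz":0,"turn":0},{"jaw":255,"dx":-0.2,"dy":0,"dz":0,"turn":0},{"jaw":255,"dx":-0.2,"dy":0,"dz":0,"turn":0},{"jaw":255,"dx":0,"dy":0,"dz":0,"turn":0}]' | grep -E "wrist|pos"
python3 -c "
from h import *
where()
"
python3 -m creep '[{"jaw":255,"dx":0,"dy":0,"dz":-0.5,"turn":0},{"jaw":255,"dx":0.6,"dy":0,"dz":-0.2,"turn":0},{"jaw":255,"dx":0.6,"dy":0,"dz":0,"turn":0},{"jaw":255,"dx":0.6,"dy":0,"dz":0,"turn":0},{"jaw":255,"dx":0,"dy":0,"dz":0,"turn":0},{"jaw":255,"dx":0,"dy":0,"dz":0.4,"turn":0},{"jaw":255,"dx":0,"dy":0,"dz":0.1,"turn":0},{"jaw":255,"dx":0,"dy":0,"dz":0.1,"turn":0},{"jaw":255,"dx":0,"dy":0,"dz":0.1,"turn":0},{"jaw":255,"dx":0,"dy":0,"dz":0,"turn":0}]' | grep -E "wrist|pos"
python3 -c "
from h import *
where()
"
```

```text
position: [0.5286, 0.1743, 0.0707]
wrist_force: [2.1, -0.1, 7.1]
box mm [-6.3 80.6 70.7] F [ 2.1 -0.1  7.1]
position: [0.5444, 0.1768, 0.0704]
wrist_force: [-0.7, -1.3, 9.5]
box mm [ 9.6 80.6 70.4] F [-0.7 -1.3  9.5]
```

```bash
python3 -m creep '[{"jaw":255,"dx":-0.2,"dy":0,"dz":0,"turn":0},{"jaw":255,"dx":-0.2,"dy":0,"dz":0,"turn":0},{"jaw":255,"dx":-0.2,"dy":0,"dz":0,"turn":0},{"jaw":255,"dx":-0.2,"dy":0,"dz":0,"turn":0},{"jaw":255,"dx":-0.2,"dy":0,"dz":0,"turn":0},{"jaw":255,"dx":-0.2,"dy":0,"dz":0,"turn":0},{"jaw":255,"dx":-0.2,"dy":0,"dz":0,"turn":0},{"jaw":255,"dx":-0.2,"dy":0,"dz":0,"turn":0},{"jaw":255,"dx":-0.2,"dy":0,"dz":0,"turn":0},{"jaw":255,"dx":-0.2,"dy":0,"dz":0,"turn":0},{"jaw":255,"dx":0,"dy":0,"dz":0,"turn":0}]' | grep -E "wrist|pos"
python3 -c "
from h import *
where()
"
python3 -m creep '[{"jaw":255,"dx":0,"dy":0,"dz":-0.5,"turn":0},{"jaw":255,"dx":0.7,"dy":0,"dz":-0.2,"turn":0},{"jaw":255,"dx":0.7,"dy":0,"dz":0,"turn":0},{"jaw":255,"dx":0.6,"dy":0,"dz":0,"turn":0},{"jaw":255,"dx":0,"dy":0,"dz":0,"turn":0},{"jaw":255,"dx":0,"dy":0,"dz":0.4,"turn":0},{"jaw":255,"dx":0,"dy":0,"dz":0.1,"turn":0},{"jaw":255,"dx":0,"dy":0,"dz":0.1,"turn":0},{"jaw":255,"dx":0,"dy":0,"dz":0.1,"turn":0},{"jaw":255,"dx":0,"dy":0,"dz":0,"turn":0}]' | grep -E "wrist|pos"
python3 -c "
from h import *
where()
"
```

```text
position: [0.5266, 0.174, 0.0707]
wrist_force: [1.7, -0.8, 8.9]
box mm [-8.4 80.6 70.7] F [ 1.7 -0.8  8.9]
position: [0.5443, 0.1768, 0.0704]
wrist_force: [-0.3, -0.0, 8.9]
box mm [ 9.6 80.6 70.4] F [-0.3 -0.   8.9]
```

```bash
python3 -m creep '[{"jaw":255,"dx":-0.2,"dy":0,"dz":0,"turn":0},{"jaw":255,"dx":-0.2,"dy":0,"dz":0,"turn":0},{"jaw":255,"dx":-0.2,"dy":0,"dz":0,"turn":0},{"jaw":255,"dx":-0.2,"dy":0,"dz":0,"turn":0},{"jaw":255,"dx":-0.2,"dy":0,"dz":0,"turn":0},{"jaw":255,"dx":-0.2,"dy":0,"dz":0,"turn":0},{"jaw":255,"dx":-0.2,"dy":0,"dz":0,"turn":0},{"jaw":255,"dx":-0.2,"dy":0,"dz":0,"turn":0},{"jaw":255,"dx":-0.2,"dy":0,"dz":0,"turn":0},{"jaw":255,"dx":-0.2,"dy":0,"dz":0,"turn":0},{"jaw":255,"dx":0,"dy":0,"dz":0,"turn":0}]' | grep -E "wrist|pos"
python3 -c "
from h import *
where()
"
python3 -m creep '[{"jaw":255,"dx":0,"dy":0,"dz":-1,"turn":0},{"jaw":255,"dx":-1,"dy":1.5,"dz":-4,"turn":0},{"jaw":255,"dx":-1,"dy":1.5,"dz":-3,"turn":0},{"jaw":255,"dx":0,"dy":0,"dz":0,"turn":0},{"jaw":255,"dx":0,"dy":0,"dz":0,"turn":0},{"jaw":255,"dx":0,"dy":0,"dz":0,"turn":0}]' | grep -E "wrist|pos|time"
python3 look.py w6
```

```text
position: [0.5266, 0.1739, 0.0706]
wrist_force: [1.5, -1.3, 8.0]
box mm [-8.4 80.5 70.6] F [ 1.5 -1.3  8. ]
time: 18.75
position: [0.508, 0.1419, 0.1486]
wrist_force: [-0.4, 0.2, 0.3]
box mm [-31.7  51.8 148.4] F [-0.1  0.4  0.5]
A [(-55.5, np.float64(29.0), [37, 71, 157]), (-38.5, np.float64(45.0), [57, 163, 175]), (-19.5, np.float64(15.0), [55, 152, 164]), (-5.5, np.float64(50.0), [32, 69, 30]), (33.5, np.float64(11.0), [78, 32, 25])]
B [(-54.5, np.float64(12.0), [90, 30, 20]), (-16.5, np.float64(20.0), [87, 27, 68]), (-1.5, np.float64(10.0), [75, 22, 58]), (16.5, np.float64(17.0), [54, 52, 53])]
C [(-18.5, np.float64(20.0), [26, 26, 112]), (-2.5, np.float64(8.0), [23, 22, 102]), (18.5, np.float64(17.0), [27, 52, 120]), (51.5, np.float64(8.0), [21, 22, 29])]
```

Wheel A is at about 4.58, so it needs about 9.2 mm more.

```bash
python3 -m creep '[{"jaw":255,"dx":1.2,"dy":-1.0,"dz":2,"turn":0},{"jaw":255,"dx":1.2,"dy":-1.0,"dz":2,"turn":0},{"jaw":255,"dx":1.2,"dy":-0.9,"dz":2,"turn":0},{"jaw":255,"dx":0,"dy":0,"dz":1,"turn":0},{"jaw":255,"dx":0,"dy":0,"dz":0.5,"turn":0},{"jaw":255,"dx":0,"dy":0,"dz":0,"turn":0},{"jaw":255,"dx":0,"dy":0,"dz":0,"turn":0}]' | grep -E "wrist|pos"
python3 -c "
from h import *
where();go(.005,.08,.0709)
"
```

```text
position: [0.5398, 0.1744, 0.0747]
wrist_force: [-0.5, 0.3, 0.1]
box mm [ 4.7 79.  74.7] F [-0.5  0.3  0.1]
tool cm [ 0.03 -0.1   0.38] F [-0.5  0.3  0.1] z 0.0747
```

```bash
python3 -m creep '[{"jaw":255,"dx":0,"dy":-0.1,"dz":0.2,"turn":0},{"jaw":255,"dx":0,"dy":0,"dz":0.1,"turn":0},{"jaw":255,"dx":0,"dy":0,"dz":0.1,"turn":0},{"jaw":255,"dx":0,"dy":0,"dz":0.1,"turn":0},{"jaw":255,"dx":0,"dy":0,"dz":0,"turn":0}]' | grep -E "wrist"
python3 -c "
from h import *
where()
"
python3 -m creep '[{"jaw":255,"dx":-0.2,"dy":0,"dz":0,"turn":0},{"jaw":255,"dx":-0.2,"dy":0,"dz":0,"turn":0},{"jaw":255,"dx":-0.2,"dy":0,"dz":0,"turn":0},{"jaw":255,"dx":-0.2,"dy":0,"dz":0,"turn":0},{"jaw":255,"dx":-0.2,"dy":0,"dz":0,"turn":0},{"jaw":255,"dx":0,"dy":0,"dz":0,"turn":0},{"jaw":255,"dx":0,"dy":0,"dz":0,"turn":0}]' | grep -E "wrist"
python3 -c "
from h import *
where()
"
```

```text
wrist_force: [-1.5, -1.0, 11.0]
box mm [ 5.4 80.7 70.7] F [-1.5 -1.  11. ]
wrist_force: [2.1, -0.6, 7.1]
box mm [-2.2 80.7 70.7] F [ 2.1 -0.6  7.1]
```

Moved 7.6 mm. I'll go 1.8 mm more, then lift and look.

```bash
python3 -m creep '[{"jaw":255,"dx":-0.1,"dy":0,"dz":0,"turn":0},{"jaw":255,"dx":-0.08,"dy":0,"dz":0,"turn":0},{"jaw":255,"dx":0,"dy":0,"dz":0,"turn":0},{"jaw":255,"dx":0,"dy":0,"dz":-0.3,"turn":0},{"jaw":255,"dx":0,"dy":0,"dz":-1,"turn":0},{"jaw":255,"dx":-1,"dy":1.5,"dz":-4,"turn":0},{"jaw":255,"dx":-1,"dy":1.5,"dz":-3,"turn":0},{"jaw":255,"dx":0,"dy":0,"dz":0,"turn":0},{"jaw":255,"dx":0,"dy":0,"dz":0,"turn":0},{"jaw":255,"dx":0,"dy":0,"dz":0,"turn":0}]' | grep -E "time"
python3 look.py w7
python3 - <<'E'
import cv2
a=cv2.imread("pics/w7.png")[140:340,140:460]
cv2.imwrite("pics/w7c.png",cv2.resize(a,None,fx=2.5,fy=2.5,interpolation=cv2.INTER_CUBIC))
E
```

```text
time: 21.7
box mm [-27.5  51.7 151.4] F [-0.8  0.7 -0. ]
A [(-54.5, np.float64(24.0), [37, 72, 164]), (-17.5, np.float64(35.0), [46, 124, 148]), (-2.5, np.float64(14.0), [42, 113, 137]), (16.5, np.float64(40.0), [30, 62, 29])]
B [(-54.5, np.float64(11.0), [90, 30, 21]), (-16.5, np.float64(17.0), [86, 26, 68]), (-1.5, np.float64(10.0), [75, 22, 58]), (16.5, np.float64(15.0), [54, 52, 53])]
C [(-18.5, np.float64(20.0), [26, 25, 111]), (18.5, np.float64(19.0), [27, 51, 119]), (51.5, np.float64(10.0), [20, 21, 29])]
```

View pics/w7c.png

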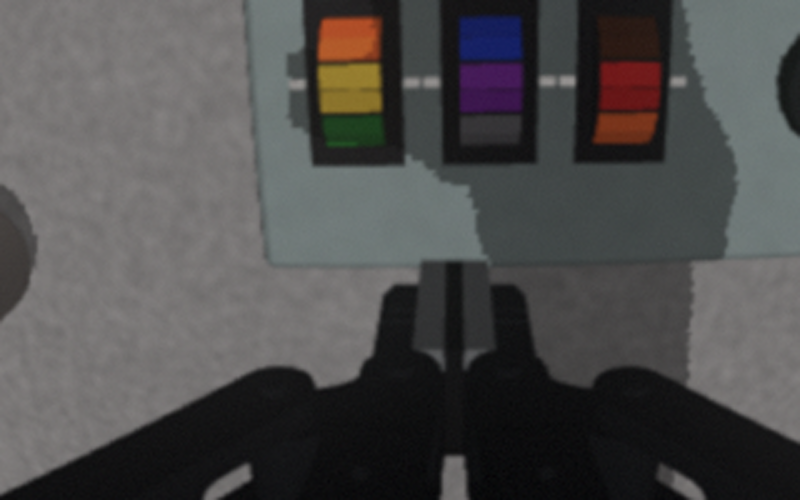

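Yellow, violet and red all lie on the index line at rows 62–113 of the crop, matching B. Now the button.

```bash
python3 -m creep '[{"jaw":255,"dx":0.7,"dy":3.2,"dz":0,"turn":0},{"jaw":255,"dx":0.7,"dy":3.3,"dz":0,"turn":0},{"jaw":255,"dx":0.7,"dy":3.3,"dz":0,"turn":0},{"jaw":255,"dx":0.6,"dy":3.2,"dz":0,"turn":0},{"jaw":255,"dx":0,"dy":0,"dz":3,"turn":0},{"jaw":255,"dx":0,"dy":0,"dz":1.5,"turn":0},{"jaw":255,"dx":0,"dy":0,"dz":0.5,"turn":0},{"jaw":255,"dx":0,"dy":0,"dz":0,"turn":0},{"jaw":255,"dx":0,"dy":0,"dz":0,"turn":0}]' | grep -E "wrist|pos"
python3 -c "
from h import *
where();go(0,-.078,.09)
"
```

```text
position: [0.5588, 0.0177, 0.1024]
wrist_force: [-0.4, 0.2, -1.3]
box mm [ -0.8 -78.8 102.4] F [-0.4  0.2 -1.3]
tool cm [ 0.08 -0.08  1.24] F [-0.4  0.2 -1.3] z 0.1024
```

```bash
python3 -m creep '[{"jaw":255,"dx":0.1,"dy":-0.1,"dz":1,"turn":0},{"jaw":255,"dx":0,"dy":0,"dz":0.3,"turn":0},{"jaw":255,"dx":0,"dy":0,"dz":0,"turn":0}]' | grep -E "wrist|pos"
python3 -m creep '[{"jaw":255,"dx":0,"dy":0,"dz":0.2,"turn":0},{"jaw":255,"dx":0,"dy":0,"dz":0.2,"turn":0},{"jaw":255,"dx":0,"dy":0,"dz":0,"turn":0}]' | grep -E "wrist|pos"
python3 -m creep '[{"jaw":255,"dx":0,"dy":0,"dz":0.2,"turn":0},{"jaw":255,"dx":0,"dy":0,"dz":0.1,"turn":0},{"jaw":255,"dx":0,"dy":0,"dz":0,"turn":0}]' | grep -E "wrist|pos"
```

```text
position: [0.559, 0.0184, 0.0889]
wrist_force: [-0.3, 0.9, -0.1]
position: [0.5592, 0.0182, 0.0851]
wrist_force: [-0.1, -0.2, 0.3]
position: [0.5593, 0.0182, 0.0822]
wrist_force: [0.0, -0.3, 1.4]
```

```bash
python3 -m creep '[{"jaw":255,"dx":0,"dy":0,"dz":0.1,"turn":0},{"jaw":255,"dx":0,"dy":0,"dz":0.1,"turn":0},{"jaw":255,"dx":0,"dy":0,"dz":0,"turn":0}]' | grep -E "wrist|pos"
python3 -m creep '[{"jaw":255,"dx":0,"dy":0,"dz":0.1,"turn":0},{"jaw":255,"dx":0,"dy":0,"dz":0.1,"turn":0},{"jaw":255,"dx":0,"dy":0,"dz":0,"turn":0}]' | grep -E "wrist|pos"
```

```text
position: [0.5593, 0.0183, 0.0803]
wrist_force: [-0.0, -0.4, 2.1]
position: [0.5594, 0.0182, 0.0783]
wrist_force: [0.6, -0.3, 3.7]
```

```bash
python3 -m creep '[{"jaw":255,"dx":0,"dy":0,"dz":0.1,"turn":0},{"jaw":255,"dx":0,"dy":0,"dz":0.1,"turn":0},{"jaw":255,"dx":0,"dy":0,"dz":0,"turn":0}]' | grep -E "wrist|pos"
python3 -m creep '[{"jaw":255,"dx":0,"dy":0,"dz":0.05,"turn":0},{"jaw":255,"dx":0,"dy":0,"dz":0.05,"turn":0},{"jaw":255,"dx":0,"dy":0,"dz":0,"turn":0}]' | grep -E "wrist|pos"
```

```text
position: [0.5594, 0.0183, 0.0763]
wrist_force: [-1.6, -0.0, 5.3]
position: [0.5594, 0.0183, 0.076]
wrist_force: [-1.4, -0.4, 10.6]
```

The button has bottomed out, with the force jumping to 10.6 N at z = 76 mm. I'm releasing and checking.

```bash
python3 -m creep '[{"jaw":255,"dx":0,"dy":0,"dz":0,"turn":0},{"jaw":255,"dx":0,"dy":0,"dz":-0.5,"turn":0},{"jaw":255,"dx":0,"dy":0,"dz":-1,"turn":0},{"jaw":255,"dx":-1,"dy":-2,"dz":-3,"turn":0},{"jaw":255,"dx":-1,"dy":-3,"dz":-4,"turn":0},{"jaw":255,"dx":-1,"dy":-3,"dz":-2,"turn":0},{"jaw":255,"dx":0,"dy":0,"dz":0,"turn":0},{"jaw":255,"dx":0,"dy":0,"dz":0,"turn":0},{"jaw":255,"dx":0,"dy":0,"dz":0,"turn":0}]' | grep -E "wrist|pos|time"
python3 look.py w8
```

```text
time: 25.65
position: [0.5182, 0.0911, 0.179]
wrist_force: [-0.1, -0.2, 0.5]
box mm [-29.6  -0.2 178.7] F [ 0.5 -0.4 -0.4]
A [(-54.5, np.float64(23.0), [40, 75, 168]), (-17.5, np.float64(45.0), [63, 179, 177]), (-3.5, np.float64(13.0), [62, 177, 176]), (16.5, np.float64(50.0), [42, 100, 39])]
B [(-54.5, np.float64(14.0), [124, 40, 27]), (-26.5, np.float64(10.0), [59, 27, 47]), (-20.5, np.float64(15.0), [83, 29, 66]), (16.5, np.float64(12.0), [55, 52, 53]), (40.5, np.float64(8.0), [64, 62, 63]), (52.5, np.float64(10.0), [37, 36, 36])]
C [(-18.5, np.float64(16.0), [24, 24, 107]), (18.5, np.float64(20.0), [26, 49, 115]), (50.5, np.float64(11.0), [20, 21, 25])]
```

View pics/w8.png

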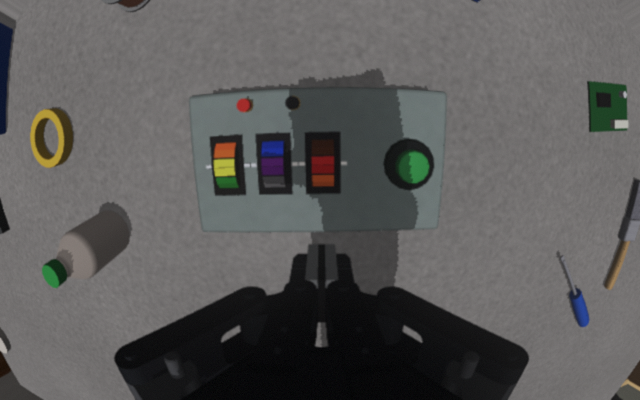

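The picture shows yellow (225,167), violet (272,164) and red (322,166) on the index line. The button is up at (413,167), and the arm is touching nothing.

```bash
python3 -c "
from workcell import manip
print(manip.sign_off())"
```

```text
the job is handed in; nothing more can be done
None
```

The decade box now shows 4-7-2 (yellow, violet, red), centred on the index lines; I then pressed the green button fully down, let it come up, and handed the job in at about 26 s, with no force reading above 11 N.

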